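# Unstack the glass jars onto their display stands

## Task

Dress the counter display: take the stacked glass jars off the black tray one by one and put each of the four jars on the stand that has its own shape and size, upright and centred, the square and the oblong jar in line with the edges of their stands. Set each one down gently without dropping it, tip nothing over, and leave the vase and the dish alone.

Things in the scene. Friction and masses are not known exactly. Their poses are not given: they have to be found in the camera images.
- square_jar_mid (a point): Square jar, 60 x 60 mm, amber glass with straight upright sides and a flat pale wooden lid 2 mm narrower all round; 50 mm tall, about 200 g. This point is its centre, half-way up (25 mm above its underside); z up. x and y are square to its flat sides. It stands on the black tray (fixed, 98 x 206 mm, floor 6 mm up, rim 10 mm high), in one of two places 116 mm apart along its length; it or the other big jar carries the stack.
- round_jar_mid (a point): Big round jar, 62 mm in diameter, amber glass with straight upright sides and a flat pale wooden lid 2 mm narrower all round; 50 mm tall, about 190 g. This point is its centre, half-way up (25 mm above its underside); z up. It stands on the black tray (fixed, 98 x 206 mm, floor 6 mm up, rim 10 mm high), in one of two places 116 mm apart along its length; it or the other big jar carries the stack.
- oblong_jar_mid (a point): Oblong jar, 50 mm long along its x and 32 mm wide along its y, amber glass with straight upright sides and a flat pale wooden lid 2 mm narrower all round; 48 mm tall, about 100 g. This point is its centre, half-way up (24 mm above its underside); z up. It stands, roughly centred, on the lid of one of the two big jars, its length roughly along the tray's, and carries the small round jar on its own lid.
- small_jar_mid (a point): Small round jar, 28 mm in diameter, amber glass with straight upright sides and a flat pale wooden lid 2 mm narrower all round; 46 mm tall, about 50 g. This point is its centre, half-way up (23 mm above its underside); z up. It is the top of the stack, on the oblong jar's lid.
- square_stand_top (a point): Fixed display stand: square plinth, 84 x 84 mm, 25 mm tall, white sides and a flat top without a rim, grey felt inside a 5 mm white border. This point is the centre of its top face, 25 mm above the work surface; z up. x and y are square to its sides. For the square jar.
- round_stand_top (a point): Fixed display stand: big round plinth, 86 mm in diameter, 30 mm tall, white sides and a flat top without a rim, grey felt inside a 5 mm white border. This point is the centre of its top face, 30 mm above the work surface; z up. For the big round jar.
- oblong_stand_top (a point): Fixed display stand: oblong plinth, 74 mm along its x and 56 mm along its y, 40 mm tall, white sides and a flat top without a rim, grey felt inside a 5 mm white border. This point is the centre of its top face, 40 mm above the work surface; z up. For the oblong jar, long side along long side.
- small_stand_top (a point): Fixed display stand: small round plinth, 52 mm in diameter, 50 mm tall, white sides and a flat top without a rim, grey felt inside a 5 mm white border. This point is the centre of its top face, 50 mm above the work surface; z up. For the small round jar.
- vase: Green glass bud vase, 54 mm at its widest, 110 mm tall, standing loose beyond the tray. Origin at the centre of its underside. To be left alone.
- dish: White ceramic dish, 80 mm across, 30 mm high, standing loose at the far left. Origin at the centre of its underside. To be left alone.
Mind the look-alikes: they are no part of the job. What is shaped like the part that bears oblong_stand_top but red is not meant.

How it is judged:
By the outcome, as a careful person would: the job done as asked, in the order asked, and still so for the second after the job is handed in, with the robot touching nothing.
It also fails if it takes over 120 s, if anything falls off the work surface, if the arm or the gripper's body presses on something with over 40 N, if the wrist force passes 120 N, or if a joint passes its speed limit or range.

## Robot

A 6-joint arm with a two-finger parallel gripper is mounted at the origin on the work surface. World frame = base frame: x ahead of the robot, y to its left, z up, the work surface at z = 0. Lengths are in m, angles in rad, forces in N, time in s.
With the tool pointing down it reaches from about 0.3 to 0.775 m from the base axis. Payload 14.6 kg.
Tool frame: the origin (TCP) lies on the centre line of the jaws, within the pads' length; the fingertips stand 14 mm ahead of it and the grasp point (between the pads) lies 5 mm behind it; x points along the fingers, y is the direction in which the jaws open and shut, and the axes are right-handed (so a half turn about x gives the same grasp; the last joint's range is limited). The gripper opens to 94 mm and grips with 3 to 60 N. Pads are 16 mm wide; open, the fingers measure 119 mm over their backs; the gripper's body (75 mm by 177 mm) begins 78 mm behind the grasp point.
Start: joints at [-1.347, 0.3, 1.521, -0, 1.321, -0.067], TCP at [0.158, -0.527, 0.219] pointing down, gripper open.
Joint ranges: [-3.03, 3.03], [-0.79, 2.21], [0.23, 2.52], [-1.04, 4.18], [0, 3.07], [-2.55, 2.55]. Speed limits (rad/s): [2.22, 2.22, 2.57, 3.14, 3.14, 3.14].

## Interface

Orientations are given as [roll, pitch, yaw] about the fixed x, y, z axes, in that order (R = Rz(yaw) Ry(pitch) Rx(roll)).
In Python, from station import * gives the robot as it stands. The module is installed in compiled form; this text tells all that it offers.
- The arm moves only by the shell command python3 -m handwheel 'ROWS' [FORCE]. ROWS is JSON, a list of rows, each a list of 3 entries, a list of its own where there are three numbers: the shift along the tool's x, y, z in mm, then the turn about the tool's x in rad, then the gripper command: -1 is fully open, 1 is shut, values between are in proportion. In form: [[[dx, dy, dz], spin, gripper], ...]. A call has exactly 5 rows; each row is the pose to reach, as a shift and turn from the pose measured when the call began, along the tool's axes at that moment; what a row does not reach only later rows make up. A row lasts 1/10 s, in which the tool goes at most 50 mm and 8.59 degrees, less where a joint would pass 70% of its speed; a pose out of reach is approached as far as the arm can. A call with a gripper value outside its range is refused whole. The fingers move at their own pace and stop on an object; FORCE is the grip in N (left out, the last holds). Time passes only in rows, so rows that repeat a pose let the fingers close, or fill a call up. It gives the time, the measured TCP pose, the force and the opening at its end, in the units of the state.
- get_obs(): the state, without advancing time (a new reading comes with each control period).
- camera(name): name is "scene" or "side" or "wrist"; returns (picture, depth): 384x512x3 uint8, blue, green, red; 384x512 float32, m along the optical axis (not along the pixel's ray), 0 where there is no reading.
- camera_info(name): a dict with "fx", "fy", "cx", "cy" (pixels), "extrinsics" (4x4, takes a point from camera to world coordinates). Camera axes: x right, y down, z forward; pixel columns grow to the right and rows downward; lengths in m; the calibration is good to about 2 mm. The wrist camera is an equidistant fisheye: a pixel r from the principal point sees the ray r / f radians off the axis. A picture is of the moment at which its call begins: read the wrist's pose just before it. camera_info takes no time and is no camera call; for the wrist camera it gives the pose at the moment of the call.
- hand_in(): hands the job in, once; it reports no verdict.
The state is a dict: "time_s": time; "qpos": joint angles; "joint_vel": joint speeds; "tau": joint torques, N m; "ee_pos": TCP position; "eef_rot": TCP orientation; "force": force on the tool from outside, world axes, zero at the start; "moment": the same for the moment, N m; "grip_width": finger opening in m.
Only numpy, scipy, OpenCV 4.12 (cv2) and the standard library are available. Lean on these libraries where they do the work, as an engineer would, in place of code of your own. Each camera call takes 0.05 s, during which the arm holds its last target. There are 200 camera calls.

## Working session

There is one attempt and no reset: what is moved stays moved. The work goes in short steps, Python scripts to look and compute and a shell command to move; the robot and the scene stay as the last step left them, time stands still between calls to the robot, and variables do not carry over. Pictures are saved under pics/ and viewed, about 12 in all and at most 16, crops included, and the job is handed in when it is done.

```bash
mkdir -p pics; python3 - <<'E'
from station import *
import cv2,numpy as np
o=get_obs();print({k:np.round(v,3).tolist() for k,v in o.items()})
for n in("scene","side","wrist"):
    i=camera_info(n);print(n,i['fx'],i['fy'],i['cx'],i['cy'],np.round(i['extrinsics'],4).tolist())
    p,d=camera(n);cv2.imwrite(f'pics/{n}0.png',p);np.save(f'{n}0.npy',d)
a=cv2.imread('pics/scene0.png');b=cv2.imread('pics/side0.png')
cv2.imwrite('pics/s0.png',cv2.resize(a,(800,600)));cv2.imwrite('pics/sd0.png',cv2.resize(b,(800,600)))
E
```

```text
{'time_s': 0.0, 'qpos': [-1.347, 0.3, 1.522, -0.0, 1.321, -0.067], 'joint_vel': [-0.003, 0.001, -0.002, -0.001, -0.0, 0.001], 'tau': [0.0, -53.181, -35.273, 0.071, 0.024, -0.0], 'ee_pos': [0.158, -0.527, 0.219], 'eef_rot': [-1.598, 1.57, 1.834], 'force': [0.17, -0.368, 1.177], 'moment': [0.005, 0.041, 0.036], 'grip_width': 0.094}
scene 465.47318959367936 465.47318959367936 256.36186129616647 191.85033132478003 [[0.3514, 0.5051, -0.7883, 1.5144], [0.9361, -0.2003, 0.289, -0.3044], [-0.0119, -0.8395, -0.5433, 0.8304], [0.0, 0.0, 0.0, 1.0]]
side 377.28808370389316 377.28808370389316 257.3421054712004 190.45646495389792 [[0.9966, -0.0573, 0.0585, 0.3808], [-0.0792, -0.4947, 0.8654, -0.7025], [-0.0206, -0.8672, -0.4976, 0.5407], [0.0, 0.0, 0.0, 1.0]]
wrist 297.3186396354542 297.3186396354542 256.24491380308257 188.99252969852347 [[0.286, -0.9295, -0.2329, 0.2247], [-0.9582, -0.2777, -0.0685, -0.5072], [-0.001, 0.2427, -0.9701, 0.3837], [0.0, 0.0, 0.0, 1.0]]
```

View pics/s0.png

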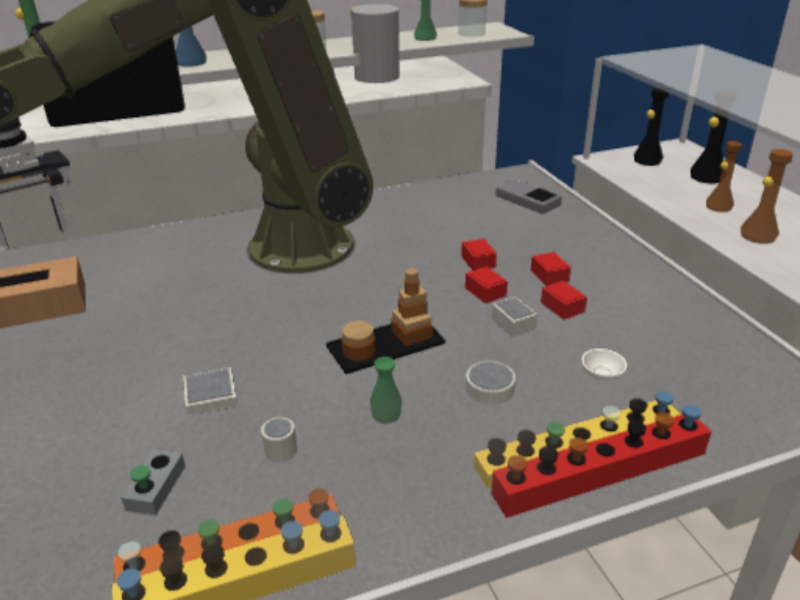

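View pics/sd0.png

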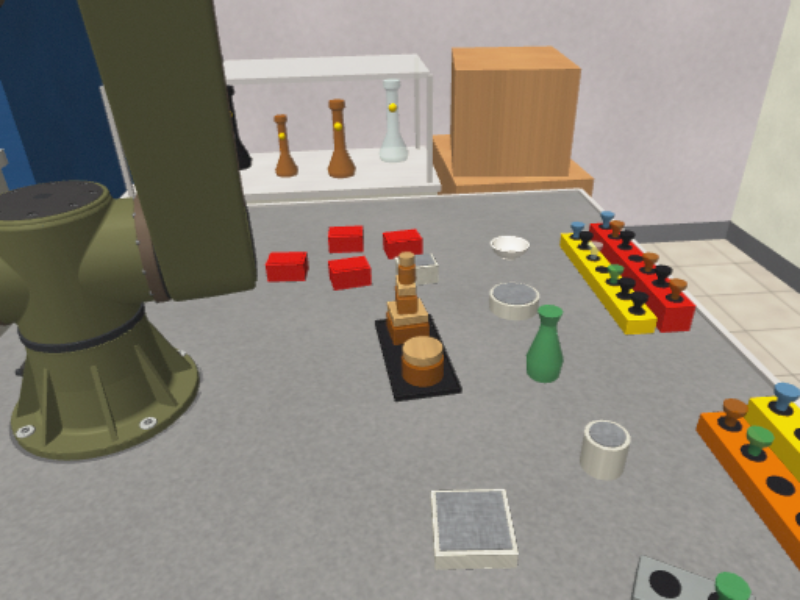

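The square jar carries the oblong and small jars; the big round jar stands alone on the tray. Stand candidates, in 800x600 scene pixels:
- **Square:** (210,388).
- **Small round:** (279,437).
- **Big round:** (491,380).
- **Oblong:** the grey/white one at (514,315). The four red blocks at (479,255), (486,284), (550,268) and (564,299) are look-alikes, ruled out by colour.

Next I measure the stands and jars, and make one enlarged crop of the oblong stand.

```bash
cat > h.py <<'E'
from station import *
import cv2,numpy as np
def cloud(n,img=None,d=None):
    i=camera_info(n)
    if d is None: img,d=camera(n)
    E=i['extrinsics'];v,u=np.mgrid[:384,:512]
    x=(u-i['cx'])/i['fx'];y=(v-i['cy'])/i['fy']
    if n=='wrist':
        r=np.hypot(x,y)+1e-9;s=np.tan(np.minimum(r,1.4))/r;x=x*s;y=y*s
    P=np.stack([x*d,y*d,d],-1)@np.array(E)[:3,:3].T+np.array(E)[:3,3]
    P[d==0]=np.nan
    return img,P
def ray(n,u,v,h):
    i=camera_info(n);E=np.array(i['extrinsics']);x=(u-i['cx'])/i['fx'];y=(v-i['cy'])/i['fy']
    if n=='wrist':
        r=np.hypot(x,y)+1e-9;s=np.tan(r)/r;x*=s;y*=s
    w=E[:3,:3]@[x,y,1];return (E[:3,3]+w*(h-E[2,3])/w[2])[:2]
def fit(P,c,h,R,tol=.004):
    m=(abs(P[...,2]-h)<tol)&(np.hypot(P[...,0]-c[0],P[...,1]-c[1])<R)
    q=P[m]
    if len(q)<20:return len(q),
    r=cv2.minAreaRect((q[:,:2]*1000).astype(np.float32))
    cc=cv2.minEnclosingCircle((q[:,:2]*1000).astype(np.float32))
    return len(q),round(float(np.median(q[:,2]))*1000,1),'rect',np.round(r[0],1).tolist(),np.round(r[1],1).tolist(),round(r[2],1),'circ',np.round(cc[0],1).tolist(),round(cc[1]*2,1)
E
python3 - <<'E'
from h import *
T=dict(square=(210,388,.025,.07,331*0+473,523),small=(279,430,.05,.04,606,433),round=(491,377,.03,.06,514,297),oblong=(514,312,.04,.055,421,266),
 rjar=(358,331,.056,.045,422,350),sq_lid=(412,318,.056,.06,407,315),ob_lid=(413,296,.104,.045,406,283),sm_lid=(412,273,.15,.03,406,259))
P={n:cloud(n,cv2.imread(f'pics/{n}0.png'),np.load(f'{n}0.npy'))[1] for n in('scene','side')}
for k,(u,v,h,R,u2,v2) in T.items():
    c=ray('scene',u*.64,v*.64,h);c2=ray('side',u2*.64,v2*.64,h)
    print(k,np.round(c,3),np.round(c2,3))
    for n in P: print('  ',n,*fit(P[n],c,h,R))
a=cv2.imread('pics/scene0.png')[140:260,180:420];cv2.imwrite('pics/c0.png',cv2.resize(a,(800,400),interpolation=cv2.INTER_CUBIC))
E
```

```text
square [ 0.487 -0.28 ] [ 0.478 -0.289]
   scene 613 24.9 rect [476.0, -281.6] [83.7, 89.0] 86.0 circ [476.2, -281.6] 113.7
   side 2138 24.4 rect [477.6, -282.9] [85.2, 84.3] 85.4 circ [477.4, -283.3] 117.3
small [ 0.661 -0.195] [ 0.653 -0.198]
   scene 250 49.7 rect [653.7, -197.1] [51.3, 53.3] 69.5 circ [652.4, -198.0] 56.0
   side 455 49.3 rect [653.9, -198.4] [52.0, 51.1] 84.6 circ [654.0, -197.8] 54.0
round [0.642 0.181] [0.634 0.165]
   scene 507 30.1 rect [636.3, 181.2] [84.8, 85.8] 39.1 circ [636.4, 181.5] 89.1
   side 392 29.5 rect [637.5, 180.0] [83.5, 83.4] 83.2 circ [637.5, 181.0] 89.3
oblong [0.49  0.306] [0.484 0.283]
   scene 251 40.0 rect [476.0, 312.6] [78.2, 60.4] 8.5 circ [476.5, 310.5] 89.8
   side 128 39.3 rect [479.5, 308.5] [75.3, 54.8] 11.1 circ [479.8, 313.9] 85.1
rjar [ 0.461 -0.002] [ 0.454 -0.013]
   scene 193 56.3 rect [453.9, -2.2] [55.1, 61.2] 72.1 circ [453.9, -2.3] 63.0
   side 319 55.5 rect [454.8, -4.0] [59.1, 54.2] 82.3 circ [454.3, -3.6] 60.1
sq_lid [0.458 0.105] [0.441 0.085]
   scene 113 56.0 rect [441.2, 108.6] [60.9, 54.0] 7.8 circ [441.0, 108.8] 76.5
   side 164 55.6 rect [442.5, 106.2] [55.3, 56.9] 8.0 circ [442.0, 106.2] 74.4
ob_lid [0.457 0.108] [0.442 0.102]
   scene 66 103.6 rect [439.6, 112.1] [34.2, 46.6] 3.1 circ [440.7, 111.8] 50.9
   side 63 103.6 rect [440.9, 109.8] [26.9, 45.5] 0.6 circ [439.2, 110.7] 49.5
sm_lid [0.451 0.109] [0.442 0.092]
   scene 33 150.3 rect [442.8, 109.3] [22.8, 20.9] 31.3 circ [441.4, 111.6] 27.6
   side 45 149.4 rect [442.0, 108.4] [21.3, 23.6] 50.1 circ [442.3, 108.8] 27.3
```

View pics/c0.png

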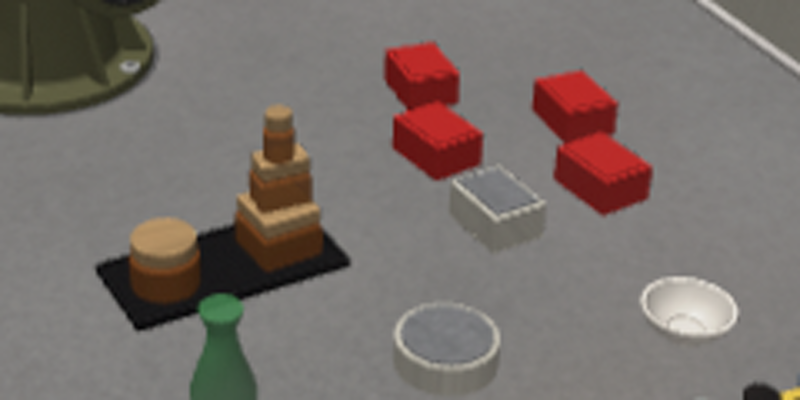

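The grey/white stand at crop (497,205) is the only non-red oblong one. Both cameras agree with the known heights and sizes. I'll set up a delta helper and approach the stack.

```bash
cat > to.py <<'E'
import sys,numpy as np
from station import *
from scipy.spatial.transform import Rotation as Ro
o=get_obs();R=Ro.from_euler('xyz',o['eef_rot']).as_matrix()
a=[float(x) for x in sys.argv[1:]]
ang=np.degrees(np.arctan2(R[1,1],R[0,1]))
print('t',round(o['time_s'],1),'tcp',np.round(np.array(o['ee_pos'])*1000,1),'yang',round(ang,1),'tilt',np.round(R[:,0],3),'F',np.round(o['force'],1),'w',round(o['grip_width']*1000,1),'q6',round(o['qpos'][5],2))
if a:
    d=R.T@(np.array(a[:3])-np.array(o['ee_pos'])*1000);print('shift',np.round(d,1),end=' ')
    if len(a)>3:
        s=(ang-a[3]+90)%180-90;print('spin',round(np.radians(s),3),'(or',round(np.radians(s-np.sign(s)*180),3),')')
E
python3 to.py 442 109.5 219 6
python3 -m handwheel '[[[0,-27,-23],0,-1],[[0,-53,-45],0,-1],[[0,-80,-68],0,-1],[[0,-106,-91],0,-1],[[0,-132,-113],0,-1]]'
python3 -m handwheel '[[[0,-27,-23],0,-1],[[0,-53,-45],0,-1],[[0,-80,-68],0,-1],[[0,-106,-91],0,-1],[[0,-132,-113],0,-1]]'
python3 -m handwheel '[[[0,-27,-23],0,-1],[[0,-53,-45],0,-1],[[0,-80,-68],0,-1],[[0,-106,-91],0,-1],[[0,-132,-113],0,-1]]'
python3 to.py 442 109.5 219 6
```

```text
t 0.1 tcp [ 157.7 -526.7  219. ] yang -73.3 tilt [-0.     0.001 -1.   ] F [ 0.3 -0.3 -0.4] w 94.3 q6 -0.07
shift [ 5.000e-01 -5.280e+02 -4.548e+02] spin -1.385 (or 1.757 )
time_s: 0.65
ee_pos: [0.2284, -0.3665, 0.219]
eef_rot: [-1.622, 1.57, 1.81]
force: [-0.2, -0.3, 0.3]
grip_width: 0.0939
time_s: 1.15
ee_pos: [0.2991, -0.2062, 0.2191]
eef_rot: [-1.774, 1.57, 1.658]
force: [0.3, -0.6, 1.5]
grip_width: 0.0941
time_s: 1.65
ee_pos: [0.3698, -0.0459, 0.2193]
eef_rot: [-1.944, 1.57, 1.488]
force: [0.0, -0.4, 0.4]
grip_width: 0.094
t 1.6 tcp [369.8 -45.9 219.3] yang -73.4 tilt [ 0.     0.001 -1.   ] F [ 0.  -0.4  0.4] w 94.0 q6 1.06
shift [   0.5 -128.2 -113.7] spin -1.385 (or 1.757 )
```

```bash

python3 -m handwheel '[[[0,-32,-28],0,-1],[[0,-64,-57],0,-1],[[0,-96,-85],0,-1],[[0,-128,-114],0,-1],[[0,-128,-114],0,-1]]'
python3 -m handwheel '[[[0,0,0],-0.15,-1],[[0,0,0],-0.3,-1],[[0,0,0],-0.44,-1],[[0,0,0],-0.59,-1],[[0,0,0],-0.7,-1]]' >/dev/null
python3 -m handwheel '[[[0,0,0],-0.15,-1],[[0,0,0],-0.3,-1],[[0,0,0],-0.44,-1],[[0,0,0],-0.59,-1],[[0,0,0],-0.685,-1]]' >/dev/null
python3 to.py 442 109.5 125 6
python3 - <<'E'
from h import *
img,P=cloud('wrist');cv2.imwrite('pics/w1.png',cv2.resize(img,(800,600)))
for n,h,R in(('sm',.15,.03),('ob',.102,.045),('sq',.056,.06)): print(n,fit(P,(.442,.1095),h,R,.006))
print('r',fit(P,(.454,-.003),.056,.045,.006))
E
```

```text
time_s: 2.15
ee_pos: [0.4432, 0.1127, 0.219]
eef_rot: [-1.472, 1.569, 1.964]
force: [0.3, 0.3, 0.4]
grip_width: 0.0943
t 3.1 tcp [442.6 111.4 218.7] yang 6.8 tilt [-0.001  0.001 -1.   ] F [-0.7 -0.2 -0.1] w 94.0 q6 0.05
shift [93.7 -0.7  1.9] spin 0.015 (or -3.127 )
sm (634, 149.3, 'rect', [441.6, 111.4], [22.3, 23.5], 7.0, 'circ', [441.9, 111.3], 23.9)
ob (532, 103.6, 'rect', [440.4, 113.2], [29.2, 45.3], 0.5, 'circ', [439.9, 113.1], 51.8)
sq (886, 55.5, 'rect', [441.0, 110.8], [56.3, 56.3], 7.9, 'circ', [440.8, 110.9], 76.3)
r (1238, 55.5, 'rect', [452.5, 5.8], [56.6, 43.1], 6.4, 'circ', [452.9, -0.6], 58.4)
```

View pics/w1.png

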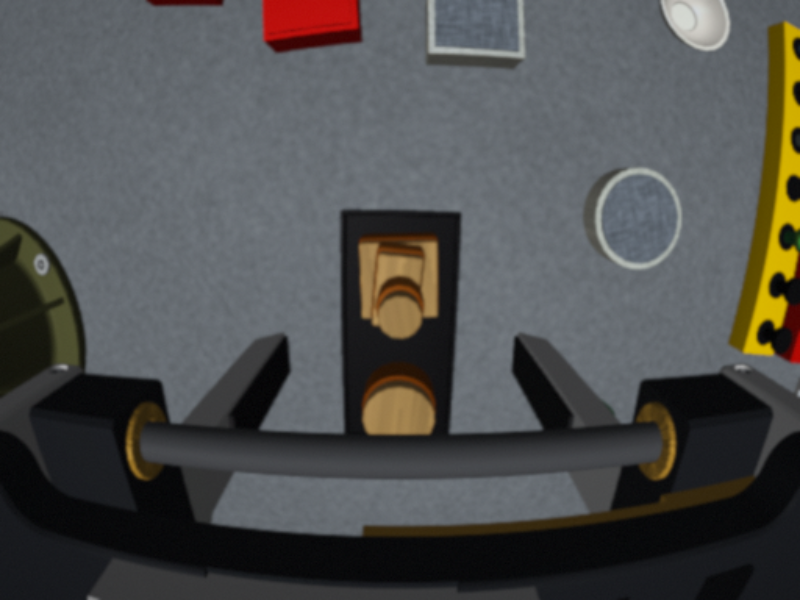

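Small jar seen at (400,315), centred between the fingers. The oblong jar is turned about 0.5°, the square one about 7.9°. Grasp the small jar.

```bash

python3 -m handwheel '[[[20,0,0],0,-1],[[40,-1,0.5],0,-1],[[60,-1,0.5],0,-1],[[80,-1,0.5],0,-1],[[92,-1,0.5],0,-1]]' >/dev/null
python3 -m handwheel '[[[0,0,0],0,0.3],[[0,0,0],0,0.6],[[0,0,0],0,0.8],[[0,0,0],0,1],[[0,0,0],0,1]]' 12
python3 -m handwheel '[[[0,0,0],0,1],[[0,0,0],0,1],[[0,0,0],0,1],[[0,0,0],0,1],[[0,0,0],0,1]]' 12
python3 to.py 442 110.8 125 6
```

```text
time_s: 4.2
ee_pos: [0.4412, 0.1104, 0.1259]
eef_rot: [-2.069, 1.569, 2.765]
force: [0.0, -0.2, 0.1]
grip_width: 0.0574
time_s: 4.7
ee_pos: [0.4412, 0.1104, 0.1259]
eef_rot: [-2.065, 1.569, 2.769]
force: [-0.6, -0.6, -0.5]
grip_width: 0.0275
t 4.7 tcp [441.2 110.4 125.9] yang 7.0 tilt [-0.002  0.001 -1.   ] F [-0.6 -0.6 -0.5] w 27.5 q6 0.04
shift [ 0.9  0.9 -0.3] spin 0.017 (or -3.125 )
```

```bash

python3 -m handwheel '[[[-5,0,0],0,1],[[-20,0,0],0,1],[[-40,0,0],0,1],[[-60,0,0],0,1],[[-75,0,0],0,1]]' 
python3 -m handwheel '[[[0,10,20],0,1],[[0,28,53],0,1],[[0,45,86],0,1],[[0,62,119],0,1],[[0,80,153],0,1]]' >/dev/null
python3 -m handwheel '[[[0,20,38],0,1],[[0,40,76],0,1],[[0,60,115],0,1],[[0,80,153],0,1],[[0,93,178],0,1]]' >/dev/null
python3 -m handwheel '[[[0,0,0],0,1],[[0,0,0],0,1],[[0,0,0],0,1],[[0,0,0],0,1],[[0,0,0],0,1]]' >/dev/null
python3 to.py 653.7 -197.9 73
python3 - <<'E'
from h import *
for n in ('scene','side','wrist'):
    img,P=cloud(n)
    print(n,'stand',fit(P,(.6535,-.198),.05,.04),'lid',fit(P,(.6535,-.198),.225,.03,.012))
cv2.imwrite('pics/w2.png',img)
E
```

```text
time_s: 5.2
ee_pos: [0.4415, 0.1104, 0.2025]
eef_rot: [-2.486, 1.569, 2.348]
force: [0.5, 0.0, -0.5]
grip_width: 0.0276
t 6.7 tcp [ 654.5 -200.2  202.6] yang 6.9 tilt [-0.001  0.001 -1.   ] F [ 0.4 -0.4 -0.1] w 27.7 q6 -0.47
shift [129.6  -0.5  -2.2] scene stand (250, 49.7, 'rect', [654.2, -197.2], [51.5, 50.3], 59.2, 'circ', [653.8, -197.9], 56.0) lid (101, 224.9, 'rect', [662.1, -206.9], [47.7, 17.5], 29.1, 'circ', [658.9, -201.3], 47.9)
side stand (453, 49.3, 'rect', [653.7, -198.1], [51.6, 51.5], 66.0, 'circ', [653.7, -197.6], 53.9) lid (480, 225.5, 'rect', [654.6, -202.7], [52.0, 22.3], 8.3, 'circ', [654.7, -203.0], 54.2)
wrist stand (1669, 49.1, 'rect', [652.8, -196.4], [51.8, 49.7], 5.8, 'circ', [652.8, -196.6], 52.0) lid (2778, 225.7, 'rect', [653.6, -199.9], [23.9, 52.2], 89.9, 'circ', [653.6, -192.1], 52.5)
```

```bash

python3 -m handwheel '[[[20,-1,-2.7],0,1],[[45,-1,-2.7],0,1],[[75,-1,-2.7],0,1],[[100,-1,-2.7],0,1],[[118,-1,-2.7],0,1]]' >/dev/null
python3 -m handwheel '[[[2,0,0],0,1],[[4,0,0],0,1],[[6,0,0],0,1],[[8,0,0],0,1],[[9,0,0],0,1]]'
python3 to.py 653.2 -197.6 71.9 6
python3 -m handwheel '[[[0.5,0,0],0,1],[[1,0,0],0,1],[[1.5,0,0],0,1],[[2,0,0],0,1],[[2,0,0],0,1]]'
python3 -m handwheel '[[[0.5,0,0],0,1],[[1,0,0],0,1],[[1,0,0],0,1],[[1,0,0],0,1],[[1,0,0],0,1]]'
python3 to.py 653.2 -197.6 71.9 6
```

```text
time_s: 7.85
ee_pos: [0.6528, -0.1977, 0.074]
eef_rot: [-2.264, 1.569, 2.569]
force: [-0.5, 0.7, -1.2]
grip_width: 0.0278
t 7.8 tcp [ 652.8 -197.7   74. ] yang 6.9 tilt [-0.002  0.001 -1.   ] F [-0.5  0.7 -1.2] w 27.8 q6 -0.47
shift [ 2.1  0.4 -0. ] spin 0.016 (or -3.125 )
time_s: 8.35
ee_pos: [0.6528, -0.1977, 0.072]
eef_rot: [-2.282, 1.569, 2.551]
force: [-0.5, -0.4, 0.3]
grip_width: 0.0277
time_s: 8.85
ee_pos: [0.6528, -0.1977, 0.072]
eef_rot: [-2.294, 1.569, 2.539]
force: [-4.8, 0.8, 7.4]
grip_width: 0.0275
t 8.8 tcp [ 652.8 -197.7   72. ] yang 6.9 tilt [-0.001  0.001 -1.   ] F [-4.8  0.8  7.4] w 27.5 q6 -0.47
shift [ 0.1  0.4 -0.1] spin 0.016 (or -3.125 )
```

Contact at the expected height (7 N). Open gradually and retreat.

```bash

python3 -m handwheel '[[[0,0,0],0,0.3],[[0,0,0],0,0.2],[[0,0,0],0,0],[[0,0,0],0,-0.2],[[0,0,0],0,-0.2]]'
python3 -m handwheel '[[[-10,0,0],0,-0.2],[[-30,0,0],0,-0.2],[[-60,0,0],0,-0.2],[[-95,0,0],0,-0.2],[[-130,0,0],0,-0.2]]' 
python3 -m handwheel '[[[0,0,0],0,-0.2],[[0,0,0],0,-0.2],[[0,0,0],0,-0.2],[[0,0,0],0,-0.2],[[0,0,0],0,-0.2]]' >/dev/null
python3 to.py 440.4 112.4 185 1
python3 - <<'E'
from h import *
for n in ('scene','side','wrist'):
    img,P=cloud(n)
    print(n,'stand',fit(P,(.6535,-.198),.05,.04),'lid',fit(P,(.6535,-.198),.096,.03))
cv2.imwrite('pics/w3.png',img[:,56:456])
E
```

```text
time_s: 9.35
ee_pos: [0.6528, -0.1977, 0.0718]
eef_rot: [-2.297, 1.569, 2.537]
force: [-0.0, 0.3, 0.1]
grip_width: 0.0555
time_s: 9.85
ee_pos: [0.6528, -0.1978, 0.204]
eef_rot: [-2.34, 1.569, 2.493]
force: [-0.4, -0.5, 0.5]
grip_width: 0.0567
t 10.3 tcp [ 652.6 -197.7  203. ] yang 6.9 tilt [-0.003  0.001 -1.   ] F [ 0.5  0.4 -0.3] w 56.1 q6 -0.47
shift [  19.  -173.2 -333.4] spin 0.103 (or -3.038 )
scene stand (160, 49.2, 'rect', [654.3, -196.5], [48.1, 50.4], 2.9, 'circ', [653.2, -196.4], 55.2) lid (61, 96.4, 'rect', [653.1, -197.3], [20.3, 23.0], 42.7, 'circ', [653.5, -197.5], 28.0)
side stand (297, 48.8, 'rect', [652.1, -200.5], [48.8, 51.7], 58.5, 'circ', [653.2, -198.9], 54.3) lid (109, 95.7, 'rect', [653.6, -199.7], [22.9, 21.8], 0.1, 'circ', [653.6, -198.7], 24.3)
wrist stand (958, 48.6, 'rect', [652.6, -195.8], [51.1, 49.6], 7.4, 'circ', [652.6, -196.7], 52.0) lid (474, 95.3, 'rect', [652.5, -196.9], [23.1, 22.9], 34.9, 'circ', [652.6, -196.9], 23.7)
```

View pics/w3.png

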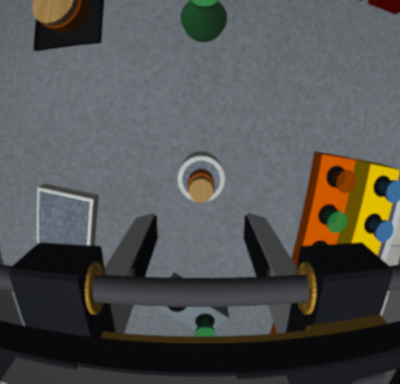

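Small jar at (200,190) stands on its stand, under 1 mm off centre. Next, the oblong jar.

```bash

python3 -m handwheel '[[[0,-10,-20],0,-0.2],[[0,-30,-58],0,-0.2],[[0,-50,-96],0,-0.2],[[0,-70,-134],0,-0.2],[[0,-90,-172],0,-0.2]]' >/dev/null
python3 -m handwheel '[[[0,-20,-38],0,-0.2],[[0,-40,-76],0,-0.2],[[0,-60,-115],0,-0.2],[[0,-83,-161],0,-0.2],[[0,-83,-161],0.1,-0.2]]' >/dev/null
python3 -m handwheel '[[[0,0,0],0,-0.2],[[0,0,0],0,-0.2],[[0,0,0],0,-0.2],[[0,0,0],0,-0.2],[[0,0,0],0,-0.2]]' >/dev/null
python3 to.py 440.5 112 77 1
python3 - <<'E'
from h import *
for n in ('scene','side','wrist'):
    img,P=cloud(n)
    print(n,'ob',fit(P,(.4405,.112),.104,.04),'sq',fit(P,(.4415,.1105),.056,.06))
cv2.imwrite('pics/w4.png',img)
E
```

```text
t 12.0 tcp [437.6 116.  204.4] yang 1.4 tilt [-0.002  0.002 -1.   ] F [ 1.2 -0.5  1.1] w 56.3 q6 0.15
shift [127.4   3.1   4.3] spin 0.007 (or -3.135 )
scene ob (99, 103.9, 'rect', [440.9, 112.4], [31.0, 47.8], 4.7, 'circ', [441.0, 111.6], 51.0) sq (114, 56.4, 'rect', [440.7, 107.3], [60.3, 56.2], 11.7, 'circ', [443.4, 106.7], 75.9)
side ob (114, 103.4, 'rect', [441.1, 111.9], [27.5, 49.6], 2.2, 'circ', [437.9, 111.5], 52.9) sq (161, 55.6, 'rect', [442.2, 106.3], [55.4, 54.4], 6.7, 'circ', [441.8, 106.7], 73.7)
wrist ob (1389, 103.4, 'rect', [440.2, 113.2], [27.1, 45.0], 0.8, 'circ', [440.0, 113.0], 51.8) sq (967, 55.5, 'rect', [441.0, 110.8], [56.1, 55.6], 8.1, 'circ', [441.0, 110.5], 76.3)
```

```bash

python3 -m handwheel '[[[20,2.5,3.5],0,-0.2],[[45,2.5,3.5],0,-0.2],[[75,2.5,3.5],0,-0.2],[[105,2.5,3.5],0,-0.2],[[126,2.5,3.5],0,-0.2]]' >/dev/null
python3 -m handwheel '[[[0,0,0],0.005,0],[[0,0,0],0.005,0.2],[[0,0,0],0.005,0.35],[[0,0,0],0.005,0.6],[[0,0,0],0.005,1]]' 18
python3 -m handwheel '[[[0,0,0],0,1],[[0,0,0],0,1],[[0,0,0],0,1],[[0,0,0],0,1],[[0,0,0],0,1]]' 18
python3 to.py 440.2 112.6 77 1
python3 -m handwheel '[[[-5,0,0],0,1],[[-20,0,0],0,1],[[-40,0,0],0,1],[[-60,0,0],0,1],[[-80,0,0],0,1]]' 
python3 -m handwheel '[[[-5,0,0],0,1],[[-20,0,0],0,1],[[-40,0,0],0,1],[[-60,0,0],0,1],[[-60,0,0],0,1]]' 
python3 to.py 478 311.5 62 100

```

```text
time_s: 13.15
ee_pos: [0.4399, 0.1129, 0.0779]
eef_rot: [-2.706, 1.569, 2.026]
force: [-2.0, -0.3, 7.3]
grip_width: 0.032
time_s: 13.65
ee_pos: [0.4399, 0.1129, 0.0779]
eef_rot: [-2.629, 1.569, 2.102]
force: [-0.3, 0.4, 0.4]
grip_width: 0.0317
t 13.7 tcp [439.9 112.9  77.9] yang 1.1 tilt [-0.001  0.002 -1.   ] F [-0.3  0.4  0.4] w 31.7 q6 0.15
shift [0.9 0.3 0.4] spin 0.002 (or -3.14 )
time_s: 14.15
ee_pos: [0.4399, 0.1128, 0.159]
eef_rot: [-2.673, 1.569, 2.058]
force: [-1.0, -0.2, -0.9]
grip_width: 0.0322
time_s: 14.65
ee_pos: [0.4406, 0.1128, 0.2205]
eef_rot: [2.375, 1.568, 0.823]
force: [-0.4, -0.3, -1.3]
grip_width: 0.032
t 14.7 tcp [440.6 112.8 220.5] yang 1.1 tilt [ 0.002  0.002 -1.   ] F [-0.4 -0.3 -1.3] w 32.0 q6 0.15
shift [ 159.1   40.8 -197.6] spin 1.415 (or -1.726 )
```

```bash

python3 -m handwheel '[[[0,4,-20],0,1],[[0,14,-70],0,1],[[0,25,-120],0,1],[[0,35,-170],0,1],[[0,41,-198],0,1]]' >/dev/null
python3 -m handwheel '[[[0,0,0],-0.12,1],[[0,0,0],-0.27,1],[[0,0,0],-0.41,1],[[0,0,0],-0.55,1],[[0,0,0],-0.69,1]]' >/dev/null
python3 -m handwheel '[[[0,0,0],-0.14,1],[[0,0,0],-0.28,1],[[0,0,0],-0.42,1],[[0,0,0],-0.55,1],[[0,0,0],-0.69,1]]' >/dev/null
python3 -m handwheel '[[[0,0,0],-0.14,1],[[0,0,0],-0.28,1],[[0,0,0],-0.34,1],[[0,0,0],-0.34,1],[[0,0,0],-0.34,1]]' >/dev/null
python3 to.py 478 311.5 62 100
python3 - <<'E'
from h import *
for n in ('scene','side','wrist'):
    img,P=cloud(n)
    print(n,fit(P,(.478,.311),.04,.055))
cv2.imwrite('pics/w5.png',img[:,56:456])
E
```

```text
t 16.6 tcp [476.5 313.9 213.9] yang 100.3 tilt [-0.004 -0.001 -1.   ] F [ 0.1  0.7 -1.2] w 31.7 q6 -1.23
shift [151.8  -2.5   1.7] spin 0.004 (or -3.137 )
scene (259, 40.3, 'rect', [476.3, 313.4], [76.7, 58.6], 5.6, 'circ', [476.3, 311.9], 91.3)
side (208, 39.3, 'rect', [477.4, 310.6], [72.6, 58.1], 4.5, 'circ', [477.7, 311.4], 88.4)
wrist (1992, 39.2, 'rect', [464.3, 312.7], [51.8, 56.5], 7.1, 'circ', [464.8, 312.4], 74.8)
```

View pics/w5.png

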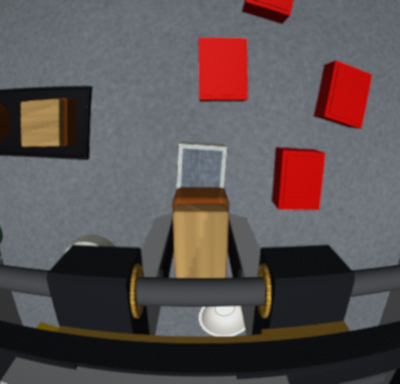

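Stand at image (203,168), partly hidden by the jar. I'll fit its visible edges by line to get the yaw and centre.

```bash
cat >> h.py <<'E'
def edges(P,c,h,R,a0,La,tol=.004):
    """lines through the 4 sides of a rectangle: along a0 (deg), half-lengths La; prints side offsets (mm) and angles"""
    m=(abs(P[...,2]-h)<tol)&(np.hypot(P[...,0]-c[0],P[...,1]-c[1])<R)
    q=(P[m][:,:2]-np.array(c))*1000;a=np.radians(a0);u=np.array([np.cos(a),np.sin(a)]);v=np.array([-u[1],u[0]])
    s=q@u;t=q@v;out=[]
    for A,B,L in((s,t,La[0]),(t,s,La[1])):
        for sg in(1,-1):
            X=[];Y=[]
            for b in np.arange(-L+4,L-4,2.5):
                k=(A>b)&(A<b+2.5)
                if k.sum()>2:X.append(b+1.25);Y.append(sg*np.max(sg*B[k]))
            X=np.array(X);Y=np.array(Y)
            if len(X)<4: out.append(None);continue
            for _ in range(4):
                f=np.polyfit(X,Y,1);r=abs(Y-np.polyval(f,X));k=r<max(1.0,1.5*np.median(r));X,Y=X[k],Y[k]
            out.append((len(X),round(float(np.polyval(f,0)),1),round(float(np.degrees(np.arctan(f[0]))),1)))
    return out
E
python3 - <<'E'
from h import *
for n in ('scene','side','wrist'):
    img,P=cloud(n)
    print(n,'v+ v- u+ u-',edges(P,(.478,.3115),.04,.055,7,(37,28)))
E
```

```text
scene v+ v- u+ u- [(12, 25.8, 2.8), (10, -21.5, -6.2), (8, 32.8, -1.0), (9, -32.5, 9.9)]
side v+ v- u+ u- [(10, 21.4, -3.9), (9, -26.2, -2.8), (11, 32.9, -0.4), (7, -31.3, -4.1)]
wrist v+ v- u+ u- [(12, 29.8, -1.3), (18, -24.9, -0.0), (20, 9.6, -3.5), (20, -38.8, 0.1)]
```

```bash

python3 -m handwheel '[[[25,-0.6,-0.4],0.058,1],[[55,-0.6,-0.4],0.058,1],[[85,-0.6,-0.4],0.058,1],[[115,-0.6,-0.4],0.058,1],[[138,-0.6,-0.4],0.058,1]]' >/dev/null
python3 -m handwheel '[[[2,0,0],0,1],[[4,0,0],0,1],[[6,0,0],0,1],[[8,0,0],0,1],[[9,0,0],0,1]]'
python3 to.py 476.2 313.2 62 97
python3 - <<'E'
from h import *
for n in ('scene','side','wrist'):
    img,P=cloud(n);cv2.imwrite(f'pics/{n}6.png',img)
    print(n,'stand',edges(P,(.478,.3115),.04,.055,7,(37,28)),'lid',edges(P,(.478,.3115),.0915,.04,7,(23,14)))
E
```

```text
time_s: 17.95
ee_pos: [0.4758, 0.3131, 0.0668]
eef_rot: [3.139, 1.568, -3.022]
force: [0.5, 0.0, -0.8]
grip_width: 0.0318
t 17.9 tcp [475.8 313.1  66.8] yang 97.0 tilt [-0.003 -0.    -1.   ] F [ 0.5  0.  -0.8] w 31.8 q6 -1.18
shift [4.8 0.  0.4] spin -0.0 (or 3.141 )
scene stand [(6, 1.1, 36.3), (8, -23.8, -0.9), (10, 32.7, 0.5), (4, 1.5, 46.7)] lid [(5, 12.6, -15.6), (7, -23.8, 30.0), (3, 19.1, -1.8), (3, -7.8, -51.9)]
side stand [(7, -7.9, 7.8), (10, -26.5, -0.8), (4, 29.0, -3.9), (8, -35.7, -2.0)] lid [(13, -3.2, -34.8), (13, -22.0, -10.0), None, None]
wrist stand [(9, 26.9, -7.6), (9, -23.4, 5.5), (10, -26.3, -0.0), (20, -38.9, 0.1)] lid [(6, 17.2, -11.3), (8, -14.6, 8.8), (8, 11.9, 0.1), (8, -26.2, 0.1)]
```

```bash

python3 -m handwheel '[[[1,0.8,1.3],0,1],[[2,0.8,1.3],0,1],[[3,0.8,1.3],0,1],[[4,0.8,1.3],0,1],[[4.4,0.8,1.3],0,1]]'
python3 -m handwheel '[[[0.5,0,0],0,1],[[1,0,0],0,1],[[1,0,0],0,1],[[1,0,0],0,1],[[1,0,0],0,1]]'
python3 to.py 476.2 313.2 62 97
```

```text
time_s: 18.6
ee_pos: [0.4768, 0.314, 0.062]
eef_rot: [-3.053, 1.567, -2.931]
force: [-2.2, -0.3, 2.8]
grip_width: 0.0318
time_s: 19.1
ee_pos: [0.4768, 0.314, 0.062]
eef_rot: [-3.057, 1.567, -2.935]
force: [-5.5, -3.6, 10.9]
grip_width: 0.0319
t 19.1 tcp [476.8 314.   62. ] yang 97.0 tilt [-0.004 -0.001 -1.   ] F [-5.5 -3.6 10.9] w 31.9 q6 -1.18
shift [-0.  -0.7 -0.7] spin -0.0 (or 3.142 )
```

```bash

python3 -m handwheel '[[[-0.5,0,0],0,0.3],[[-0.5,0,0],0,0.15],[[-0.5,0,0],0,0],[[-0.5,0,0],0,-0.3],[[-0.5,0,0],0,-0.3]]'
python3 -m handwheel '[[[-10,0,0],0,-0.3],[[-30,0,0],0,-0.3],[[-60,0,0],0,-0.3],[[-95,0,0],0,-0.3],[[-130,0,0],0,-0.3]]' 
python3 -m handwheel '[[[-10,0,-20],0,-1],[[-10,0,-50],0,-1],[[-10,0,-50],0,-1],[[-10,0,-50],0,-1],[[-10,0,-50],0,-1]]' >/dev/null
python3 to.py 441.5 110.3 200 8
python3 - <<'E'
from h import *
for n in ('scene','side','wrist'):
    img,P=cloud(n);cv2.imwrite(f'pics/{n}7.png',img)
    print(n,'stand',edges(P,(.478,.3115),.04,.055,7,(37,28)),'lid',edges(P,(.477,.3135),.088,.04,7,(23,14)),fit(P,(.477,.3135),.088,.04))
cv2.imwrite('pics/w7.png',img[:,56:456])
E
```

```text
time_s: 19.6
ee_pos: [0.4768, 0.314, 0.0623]
eef_rot: [-3.054, 1.567, -2.931]
force: [-0.6, 0.1, -0.2]
grip_width: 0.0591
time_s: 20.1
ee_pos: [0.4771, 0.314, 0.1944]
eef_rot: [-3.066, 1.567, -2.944]
force: [1.3, -0.2, 0.6]
grip_width: 0.061
t 20.6 tcp [428.  308.  204.8] yang 97.0 tilt [-0.003 -0.    -1.   ] F [-0.7  0.4  0.9] w 93.6 q6 -1.14
shift [   4.9 -197.8  -10.7] spin 1.553 (or -1.589 )
scene stand [(9, 3.7, 39.6), (8, -25.4, -0.0), (6, 33.6, 2.4), (13, -4.5, 54.6)] lid [(4, 10.8, -4.3), (6, -13.1, -4.5), (3, 22.8, 14.4), (3, -22.6, 16.1)] (94, 88.5, 'rect', [477.5, 313.2], [51.8, 31.0], 9.9, 'circ', [477.3, 315.3], 53.0)
side stand [(7, -12.9, 0.3), (11, -25.8, -1.8), (4, 31.9, 10.9), (4, -35.9, -1.4)] lid [(6, 8.8, 1.1), (8, -15.3, -0.5), (3, 20.9, 3.8), (6, -18.8, -16.5)] (76, 87.5, 'rect', [477.4, 310.5], [45.6, 30.0], 3.3, 'circ', [477.6, 310.1], 49.8)
wrist stand [(23, 30.0, -0.3), (27, -24.8, -0.5), (10, -26.9, 1.5), (20, -39.5, 0.0)] lid [(16, 13.9, 0.8), (16, -13.4, 1.4), (8, 20.9, -0.6), (8, -24.7, 0.4)] (1152, 87.3, 'rect', [475.2, 313.3], [46.3, 27.9], 7.7, 'circ', [475.2, 313.6], 52.0)
```

View pics/w7.png

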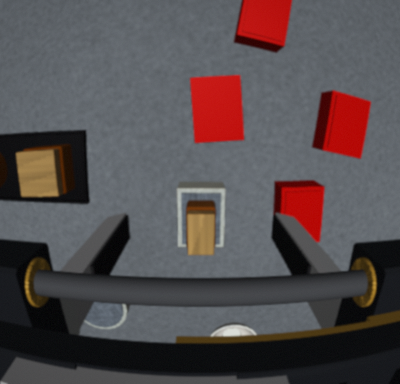

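Oblong jar at (201,235) on its stand: under 1 mm off centre, within about 1° of parallel. Now the square jar.

```bash

python3 -m handwheel '[[[0,-20,-2],0,-1],[[0,-70,-4],0,-1],[[0,-120,-7],0,-1],[[0,-165,-9],0,-1],[[0,-198,-11],0,-1]]' >/dev/null
python3 -m handwheel '[[[0,0,0],0.15,-1],[[0,0,0],0.3,-1],[[0,0,0],0.44,-1],[[0,0,0],0.59,-1],[[0,0,0],0.7,-1]]' >/dev/null
python3 -m handwheel '[[[0,0,0],0.15,-1],[[0,0,0],0.3,-1],[[0,0,0],0.44,-1],[[0,0,0],0.59,-1],[[0,0,0],0.7,-1]]' >/dev/null
python3 -m handwheel '[[[0,0,0],0.15,-1],[[0,0,0],0.15,-1],[[0,0,0],0.15,-1],[[0,0,0],0.15,-1],[[0,0,0],0.15,-1]]' >/dev/null
python3 to.py 441 110.5 37 8
python3 - <<'E'
from h import *
for n in ('scene','side','wrist'):
    img,P=cloud(n)
    print(n,edges(P,(.441,.1105),.056,.055,8,(28,28)),fit(P,(.441,.1105),.056,.055))
E
```

```text
t 22.8 tcp [441.8 107.3 204.1] yang 7.5 tilt [-0.005 -0.001 -1.   ] F [-0.4 -0.2  0.4] w 93.5 q6 0.03
shift [167.1   0.5  -3.4] spin -0.009 (or 3.133 )
scene [(7, 24.4, 2.8), (10, -26.9, 3.4), (9, 26.6, 0.2), (6, -25.4, -4.2)] (215, 56.3, 'rect', [441.0, 109.9], [63.6, 56.4], 8.7, 'circ', [442.2, 108.4], 78.7)
side [(10, 21.8, -0.2), (11, -28.9, -3.9), (7, 24.4, -3.1), (11, -25.6, 0.0)] (279, 55.6, 'rect', [442.4, 108.3], [55.2, 58.3], 8.1, 'circ', [441.6, 106.0], 73.9)
wrist [(20, 27.2, -0.3), (20, -27.1, -0.6), (20, 27.4, 1.2), (20, -27.6, -0.1)] (2571, 55.5, 'rect', [440.9, 110.5], [56.1, 54.8], 7.4, 'circ', [441.0, 110.6], 76.2)
```

```bash

python3 -m handwheel '[[[20,-0.5,-3],0,-1],[[45,-0.5,-3],0,-1],[[70,-0.5,-3],0,-1],[[95,-0.5,-3],0,-1],[[120,-0.5,-3],0,-1]]' >/dev/null
python3 -m handwheel '[[[10,0,0],0,-1],[[20,0,0],0,-1],[[30,0,0],0,-1],[[40,0,0],0,-1],[[50,0,0],0,-1]]'
python3 to.py 441 110.2 34 7.6
python3 -m handwheel '[[[0,0,0],0,-0.5],[[0,0,0],0,-0.3],[[0,0,0],0,-0.2],[[0,0,0],0,0],[[0,0,0],0,1]]' 25
python3 -m handwheel '[[[0,0,0],0,1],[[0,0,0],0,1],[[0,0,0],0,1],[[0,0,0],0,1],[[0,0,0],0,1]]' 25
python3 to.py 441 110.2 34 7.6
```

```text
time_s: 23.9
ee_pos: [0.4403, 0.11, 0.033]
eef_rot: [-1.402, 1.567, -2.843]
force: [0.3, -0.3, 0.4]
grip_width: 0.0941
t 23.9 tcp [440.3 110.   33. ] yang 7.5 tilt [-0.004 -0.001 -1.   ] F [ 0.3 -0.3  0.4] w 94.1 q6 0.03
shift [-1.   0.7 -0.1] spin -0.002 (or 3.139 )
time_s: 24.4
ee_pos: [0.4406, 0.1101, 0.0333]
eef_rot: [-1.373, 1.568, -2.814]
force: [0.3, -0.0, 1.8]
grip_width: 0.0595
time_s: 24.9
ee_pos: [0.4405, 0.1101, 0.0334]
eef_rot: [-1.38, 1.568, -2.821]
force: [-1.3, -0.3, 0.0]
grip_width: 0.0599
t 24.9 tcp [440.5 110.1  33.4] yang 7.5 tilt [-0.003 -0.001 -1.   ] F [-1.3 -0.3  0. ] w 59.9 q6 0.03
shift [-0.6  0.5 -0.1] spin -0.002 (or 3.139 )
```

```bash

python3 -m handwheel '[[[-5,0,0],0,1],[[-20,0,0],0,1],[[-50,0,0],0,1],[[-85,0,0],0,1],[[-120,0,0],0,1]]' 
python3 -m handwheel '[[[0,-1,20],0,1],[[0,-3,60],0,1],[[0,-4,105],0,1],[[0,-6,150],0,1],[[0,-7,195],0,1]]' >/dev/null
python3 -m handwheel '[[[0,-2,45],0,1],[[0,-4,90],0,1],[[0,-5,135],0,1],[[0,-7,175],0,1],[[0,-8,198],0,1]]' >/dev/null
python3 -m handwheel '[[[0,0,0],0.1,1],[[0,0,0],0.206,1],[[0,0,0],0.206,1],[[0,0,0],0.206,1],[[0,0,0],0.206,1]]' >/dev/null
python3 to.py 477 -282.5 52.4 -4.3
python3 - <<'E'
from h import *
for n in ('scene','side','wrist'):
    img,P=cloud(n)
    print(n,edges(P,(.477,-.2825),.025,.062,-4.3,(42,42)),fit(P,(.477,-.2825),.025,.062))
E
```

```text
time_s: 25.4
ee_pos: [0.4405, 0.1101, 0.1548]
eef_rot: [-1.397, 1.567, -2.837]
force: [0.7, -0.2, -2.6]
grip_width: 0.0596
t 26.9 tcp [ 476.2 -285.7  155.6] yang -4.3 tilt [-0.003 -0.001 -1.   ] F [ 0.2  0.7 -2.9] w 60.0 q6 -0.53
shift [103.2   0.9  -3.4] spin 0.001 (or -3.141 )
scene [(11, 40.4, 0.5), (10, -37.7, 0.1), (13, 40.5, -0.4), (12, -40.6, -1.9)] (613, 24.8, 'rect', [476.3, -281.5], [83.6, 89.0], 85.9, 'circ', [476.8, -282.3], 116.6)
side [(24, 40.4, 1.2), (26, -42.2, 0.3), (23, 41.8, -0.2), (24, -40.5, -0.1)] (2121, 24.4, 'rect', [477.6, -282.9], [85.6, 84.0], 86.0, 'circ', [476.9, -283.4], 116.7)
wrist [(31, 42.2, 0.1), (31, 4.7, -0.2), (15, 39.7, 0.9), (15, -42.3, -0.9)] (3088, 24.4, 'rect', [477.4, -259.2], [38.3, 83.7], 85.7, 'circ', [477.5, -259.1], 90.7)
```

```bash

python3 -m handwheel '[[[15,0.1,-3.1],0,1],[[35,0.1,-3.1],0,1],[[58,0.1,-3.1],0,1],[[80,0.1,-3.1],0,1],[[94,0.1,-3.1],0,1]]' >/dev/null
python3 -m handwheel '[[[1,0,0],0,1],[[2,0,0],0,1],[[3,0,0],0,1],[[4,0,0],0,1],[[5,0,0],0,1]]'
python3 to.py 476.5 -282.6 52.4 -4.3
python3 - <<'E'
from h import *
for n in ('side','wrist'):
    img,P=cloud(n)
    print(n,'stand',edges(P,(.477,-.2825),.025,.062,-4.3,(42,42)),'lid',edges(P,(.477,-.2825),.0785,.045,-4.3,(28,28)))
E
```

```text
time_s: 28.05
ee_pos: [0.4761, -0.2826, 0.0556]
eef_rot: [-1.196, 1.567, -2.842]
force: [-0.5, 0.3, -2.5]
grip_width: 0.0597
t 28.1 tcp [ 476.1 -282.6   55.6] yang -4.3 tilt [-0.003 -0.001 -1.   ] F [-0.5  0.3 -2.5] w 59.7 q6 -0.52
shift [ 3.2  0.4 -0.1] spin 0.0 (or -3.142 )
side stand [(17, -26.8, 3.0), (27, -42.3, -0.1), (16, 42.0, 0.1), (17, -40.6, 0.1)] lid [(15, 25.5, -1.6), (20, -29.0, 0.6), (9, 27.3, 0.4), (11, -26.9, -0.2)]
wrist stand [(31, 42.2, 0.1), (13, 28.7, 0.1), (16, 40.2, 1.6), (18, -42.0, -0.8)] lid [(20, 28.5, 0.1), (20, -16.5, 0.4), (13, 27.7, -1.6), (16, -29.8, 0.4)]
```

```bash

python3 -m handwheel '[[[1,0.3,0.5],0,1],[[1.6,0.3,0.5],0,1],[[2.2,0.3,0.5],0,1],[[2.8,0.3,0.5],0,1],[[2.8,0.3,0.5],0,1]]'
python3 -m handwheel '[[[0.3,0,0],0,1],[[0.6,0,0],0,1],[[0.9,0,0],0,1],[[1,0,0],0,1],[[1,0,0],0,1]]'
python3 to.py 476.5 -282.6 52.4 -4.3
```

```text
time_s: 28.65
ee_pos: [0.4762, -0.283, 0.0525]
eef_rot: [-1.32, 1.567, -2.966]
force: [0.4, 0.2, -2.9]
grip_width: 0.0597
time_s: 29.15
ee_pos: [0.4761, -0.2831, 0.0524]
eef_rot: [-1.279, 1.567, -2.925]
force: [-6.5, 3.6, 10.4]
grip_width: 0.06
t 29.1 tcp [ 476.1 -283.1   52.4] yang -4.3 tilt [-0.004 -0.001 -1.   ] F [-6.5  3.6 10.4] w 60.0 q6 -0.52
shift [-0.   0.3 -0.5] spin 0.0 (or -3.142 )
```

```bash

python3 -m handwheel '[[[-0.3,0,0],0,0],[[-0.3,0,0],0,-0.3],[[-0.3,0,0],0,-0.6],[[-0.3,0,0],0,-0.9],[[-0.3,0,0],0,-1]]'
python3 -m handwheel '[[[-10,0,0],0,-1],[[-30,0,0],0,-1],[[-65,0,0],0,-1],[[-105,0,0],0,-1],[[-150,0,0],0,-1]]' 
python3 -m handwheel '[[[0,0,-15],0,-1],[[0,0,-40],0,-1],[[0,0,-40],0,-1],[[0,0,-40],0,-1],[[0,0,-40],0,-1]]' >/dev/null
python3 to.py 453.5 -2 200 5
python3 - <<'E'
from h import *
for n in ('scene','side','wrist'):
    img,P=cloud(n)
    print(n,'stand',edges(P,(.477,-.2825),.025,.062,-4.3,(42,42)),'lid',edges(P,(.477,-.2825),.075,.045,-4.3,(28,28)),fit(P,(.477,-.2825),.075,.045))
    print('vase',fit(P,(.56,.02),.107,.06,.006),'rjar',fit(P,(.4535,-.002),.056,.045,.006))
cv2.imwrite('pics/w8.png',img[:,56:456])
E
```

```text
time_s: 29.65
ee_pos: [0.4762, -0.2831, 0.0526]
eef_rot: [-1.276, 1.567, -2.922]
force: [-0.1, 0.0, 0.2]
grip_width: 0.0817
time_s: 30.15
ee_pos: [0.4763, -0.2827, 0.2044]
eef_rot: [-1.383, 1.566, -3.029]
force: [0.2, -0.2, -0.3]
grip_width: 0.0938
t 30.6 tcp [ 479.2 -243.2  204.3] yang -4.3 tilt [-0.005 -0.    -1.   ] F [-0.8  0.3 -0.2] w 93.7 q6 -0.46
shift [   4.3  -43.7 -238.6] spin -0.162 (or 2.979 )
scene stand [(10, 40.7, -0.7), (12, -39.5, -0.7), (17, 40.3, 1.5), (14, 26.0, -0.1)] lid [(9, 25.5, -1.6), (10, -26.0, -2.8), (10, 27.3, 1.7), (11, -26.3, -5.9)] (299, 75.1, 'rect', [476.8, -282.8], [55.9, 63.3], 86.7, 'circ', [477.0, -282.9], 74.7)
vase (0,) rjar (214, 56.1, 'rect', [454.6, -2.8], [57.7, 56.8], 22.8, 'circ', [455.5, -0.5], 62.3)
side stand [(15, -29.7, 1.9), (27, -42.4, 0.4), (27, 41.6, -0.3), (29, -40.6, -0.2)] lid [(15, 25.4, 2.8), (20, -29.5, 0.6), (14, 27.3, -0.4), (18, -26.7, -0.2)] (1011, 74.7, 'rect', [477.4, -284.0], [57.8, 56.3], 86.1, 'circ', [477.4, -284.5], 77.5)
vase (0,) rjar (207, 55.4, 'rect', [454.8, -3.8], [57.5, 54.3], 82.3, 'circ', [455.9, -4.1], 59.7)
wrist stand [(31, 41.8, 0.1), (21, 29.7, 0.1), (31, 40.5, 0.8), (31, -42.4, 0.0)] lid [(20, 28.0, 0.5), (20, -27.7, -0.1), (20, 26.4, -0.1), (20, -28.5, -0.1)] (2643, 74.5, 'rect', [475.8, -282.5], [56.5, 56.0], 86.2, 'circ', [476.1, -282.2], 77.4)
vase (0,) rjar (0,)
```

View pics/w8.png

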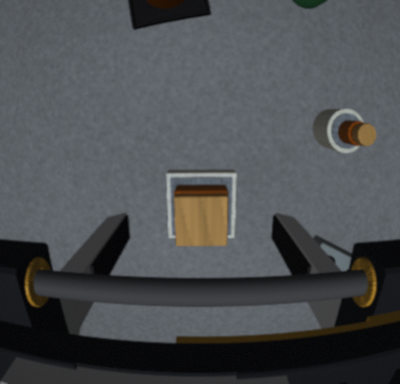

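Square jar at (201,220), centred within about 1 mm and parallel. Next the round jar; I'll also locate the vase for clearance.

```bash

python3 -m handwheel '[[[0,-4,-20],0,-1],[[0,-13,-70],0,-1],[[0,-22,-120],0,-1],[[0,-31,-170],0,-1],[[0,-40,-215],0,-1]]' >/dev/null
python3 -m handwheel '[[[0,-4,-24],0,-1],[[0,-4,-24],-0.1,-1],[[0,-4,-24],-0.16,-1],[[0,-4,-24],-0.16,-1],[[0,-4,-24],-0.16,-1]]' >/dev/null
python3 to.py 453.5 -2 200 5
python3 - <<'E'
from h import *
for n in ('scene','side','wrist'):
    img,P=cloud(n)
    g=img.astype(int);m=(g[...,1]>g[...,2]*1.4)&(g[...,1]>g[...,0]*1.2)&(np.hypot(P[...,0]-.56,P[...,1])<.09)&(P[...,2]>.005)
    q=P[m];print(n,'vase',len(q),np.round(np.nanmedian(q,0)*1000),np.round(np.nanmin(q,0)*1000),np.round(np.nanmax(q,0)*1000),'rjar',fit(P,(.4535,-.002),.056,.045,.006))
E
```

```text
t 31.8 tcp [ 4.529e+02 -4.000e-01  2.042e+02] yang 4.7 tilt [-0.005 -0.    -1.   ] F [0.2 0.3 0.6] w 94.0 q6 -0.16
shift [4.2 0.5 1.6] spin -0.006 (or 3.136 )
scene vase 288 [640. -17.  84.] [498. -36.   7.] [649.  13. 114.] rjar (210, 56.0, 'rect', [454.6, -2.9], [56.8, 54.0], 22.7, 'circ', [453.7, -2.3], 62.3)
side vase 713 [627. -25.  56.] [608. -40.   5.] [648.   4. 111.] rjar (338, 55.5, 'rect', [454.9, -3.7], [58.4, 54.2], 82.3, 'circ', [454.9, -4.1], 60.4)
wrist vase 2151 [622.  -6.  66.] [506. -34.   5.] [650.  38. 328.] rjar (2111, 55.5, 'rect', [453.8, -1.0], [56.7, 55.5], 7.2, 'circ', [454.0, -1.5], 57.5)
```

```bash

python3 -m handwheel '[[[20,0.8,1.7],0,-1],[[45,0.8,1.7],0,-1],[[70,0.8,1.7],0,-1],[[95,0.8,1.7],0,-1],[[120,0.8,1.7],0,-1]]' >/dev/null
python3 -m handwheel '[[[10,0,0],0,-1],[[20,0,0],0,-1],[[30,0,0],0,-1],[[40,0,0],0,-1],[[49,0,0],0,-1]]'
python3 -m handwheel '[[[0,0,0],0,-0.5],[[0,0,0],0,-0.3],[[0,0,0],0,-0.2],[[0,0,0],0,0],[[0,0,0],0,1]]' 25
python3 -m handwheel '[[[0,0,0],0,1],[[0,0,0],0,1],[[0,0,0],0,1],[[0,0,0],0,1],[[0,0,0],0,1]]' 25
python3 to.py 453.8 -2 34 5
python3 -m handwheel '[[[-5,0,0],0,1],[[-20,0,0],0,1],[[-50,0,0],0,1],[[-85,0,0],0,1],[[-120,0,0],0,1]]' 
python3 to.py 636.8 181.2 154 5
```

```text
time_s: 32.95
ee_pos: [0.4533, -0.0023, 0.0339]
eef_rot: [-1.563, 1.567, -3.054]
force: [0.7, 0.0, 0.4]
grip_width: 0.0939
time_s: 33.45
ee_pos: [0.4535, -0.0023, 0.0342]
eef_rot: [-1.521, 1.568, -3.012]
force: [0.1, -0.7, 2.6]
grip_width: 0.0616
time_s: 33.95
ee_pos: [0.4535, -0.0023, 0.0342]
eef_rot: [-1.543, 1.567, -3.033]
force: [-1.2, -0.4, 0.7]
grip_width: 0.0616
t 34.0 tcp [453.5  -2.3  34.2] yang 4.6 tilt [-0.003 -0.    -1.   ] F [-1.2 -0.4  0.7] w 61.6 q6 -0.17
shift [ 0.2  0.4 -0.2] spin -0.007 (or 3.135 )
time_s: 34.45
ee_pos: [0.4535, -0.0022, 0.1557]
eef_rot: [-1.563, 1.567, -3.053]
force: [1.3, 0.5, -2.1]
grip_width: 0.0617
t 34.5 tcp [453.5  -2.2 155.7] yang 4.6 tilt [-0.004 -0.    -1.   ] F [ 1.3  0.5 -2.1] w 61.7 q6 -0.17
shift [   0.9  197.5 -168.1] spin -0.007 (or 3.135 )
```

```bash

python3 -m handwheel '[[[0,15,-13],0,1],[[0,40,-35],0,1],[[0,70,-60],0,1],[[0,100,-85],0,1],[[0,130,-110],0,1]]' >/dev/null
python3 -m handwheel '[[[0,25,-22],0,1],[[0,50,-43],0,1],[[0,67,-58],0,1],[[0,67,-58],0,1],[[0,67,-58],0,1]]' >/dev/null
python3 to.py 636.8 181.2 58.2 5
python3 - <<'E'
from h import *
for n in ('scene','side','wrist'):
    img,P=cloud(n)
    print(n,fit(P,(.637,.181),.03,.06),edges(P,(.637,.181),.03,.06,4.6,(43,43)))
cv2.imwrite('pics/w9.png',img[:,56:456])
E
```

```text
t 35.5 tcp [636.8 182.3 154.6] yang 4.6 tilt [-0.005 -0.001 -1.   ] F [ 0.6 -0.6 -2.3] w 61.7 q6 0.14
shift [96.4  0.4  1. ] spin -0.006 (or 3.135 )
scene (495, 30.2, 'rect', [635.4, 181.5], [84.3, 86.0], 73.1, 'circ', [635.8, 181.3], 90.9) [(17, 35.7, -0.6), (22, -33.8, -4.3), (14, 35.4, 1.9), (14, -34.8, 6.0)]
side (399, 29.4, 'rect', [637.8, 178.3], [85.4, 82.9], 0.1, 'circ', [637.9, 180.6], 88.9) [(18, 30.5, -2.4), (8, -37.0, 5.8), (10, 31.4, -8.9), (8, -32.9, 7.5)]
wrist (2582, 29.3, 'rect', [633.6, 198.1], [84.5, 53.6], 5.7, 'circ', [635.2, 183.2], 85.1) [(17, 42.0, -1.2), (15, 10.1, -2.1), (13, 42.4, -19.2), (10, -45.4, 17.1)]
```

View pics/w9.png

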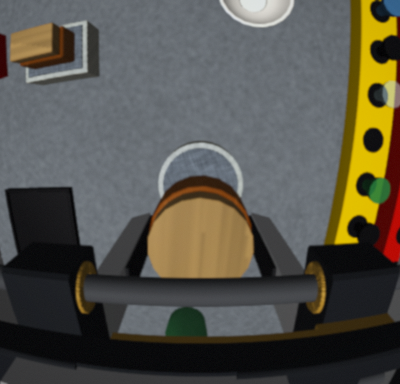

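```bash

python3 -m handwheel '[[[15,-0.9,0.9],0,1],[[35,-0.9,0.9],0,1],[[58,-0.9,0.9],0,1],[[80,-0.9,0.9],0,1],[[88,-0.9,0.9],0,1]]' >/dev/null
python3 -m handwheel '[[[1,0,0],0,1],[[2,0,0],0,1],[[3,0,0],0,1],[[4,0,0],0,1],[[4,0,0],0,1]]'
python3 to.py 636 181.4 58.2 5
python3 - <<'E'
from h import *
from scipy.optimize import least_squares
def circ(P,c,h,R,r,tol=.004):
    m=(abs(P[...,2]-h)<tol)&(np.hypot(P[...,0]-c[0],P[...,1]-c[1])<R);q=(P[m][:,:2]-c)*1000
    hull=cv2.convexHull(q.astype(np.float32))[:,0];hull=hull[np.hypot(*hull.T)>r*.85]
    s=least_squares(lambda p:np.hypot(hull[:,0]-p[0],hull[:,1]-p[1])-p[2],[0,0,r],loss='soft_l1',f_scale=.5)
    return len(hull),np.round(s.x[:2]+np.array(c)*1000,1),round(s.x[2],1)
for n in ('scene','side','wrist'):
    img,P=cloud(n)
    print(n,'stand',circ(P,(.6365,.1815),.03,.055,43),'lid',circ(P,(.6365,.1815),.0835,.04,29))
E
```

```text
time_s: 36.6
ee_pos: [0.6343, 0.1799, 0.0606]
eef_rot: [-1.477, 1.564, -2.968]
force: [0.6, 0.2, -2.6]
grip_width: 0.0613
t 36.6 tcp [634.3 179.9  60.6] yang 4.6 tilt [-0.007 -0.001 -1.   ] F [ 0.6  0.2 -2.6] w 61.3 q6 0.14
shift [ 2.4  1.8 -1.4] spin -0.008 (or 3.134 )
scene stand (21, array([636.3, 182. ]), np.float64(42.9)) lid (19, array([637.5, 190. ]), np.float64(37.8))
side stand (23, array([636.9, 178.8]), np.float64(41.9)) lid (16, array([634.9, 179. ]), np.float64(29.6))
wrist stand (35, array([635.8, 182.2]), np.float64(43.0)) lid (22, array([634.2, 180.9]), np.float64(28.9))
```

```bash

python3 -m handwheel '[[[0.5,1.8,-1.2],0,1],[[1,1.8,-1.2],0,1],[[1.5,1.8,-1.2],0,1],[[2,1.8,-1.2],0,1],[[2,1.8,-1.2],0,1]]'
python3 -m handwheel '[[[0.3,0,0],0,1],[[0.6,0,0],0,1],[[0.9,0,0],0,1],[[1,0,0],0,1],[[1,0,0],0,1]]'
python3 to.py 636 181.2 58.2 5
```

```text
time_s: 37.25
ee_pos: [0.6359, 0.1813, 0.0585]
eef_rot: [-1.48, 1.563, -2.972]
force: [0.1, 0.8, -1.9]
grip_width: 0.0616
time_s: 37.75
ee_pos: [0.6359, 0.1813, 0.0584]
eef_rot: [-1.47, 1.563, -2.961]
force: [-6.2, -1.6, 6.5]
grip_width: 0.0617
t 37.8 tcp [635.9 181.3  58.4] yang 4.6 tilt [-0.007 -0.001 -1.   ] F [-6.2 -1.6  6.5] w 61.7 q6 0.14
shift [0.2 0.1 0.1] spin -0.008 (or 3.134 )
```

```bash

python3 -m handwheel '[[[-0.2,0,0],0,0],[[-0.2,0,0],0,-0.3],[[-0.2,0,0],0,-0.6],[[-0.2,0,0],0,-0.9],[[-0.2,0,0],0,-1]]'
python3 -m handwheel '[[[-10,0,0],0,-1],[[-30,0,0],0,-1],[[-65,0,0],0,-1],[[-105,0,0],0,-1],[[-140,0,0],0,-1]]' 
python3 -m handwheel '[[[0,-20,0],0,-1],[[0,-40,0],0,-1],[[0,-40,0],0,-1],[[0,-40,0],0,-1],[[0,-40,0],0,-1]]' >/dev/null
python3 to.py
python3 - <<'E'
from h import *
from scipy.optimize import least_squares
def circ(P,c,h,R,r,tol=.004):
    m=(abs(P[...,2]-h)<tol)&(np.hypot(P[...,0]-c[0],P[...,1]-c[1])<R);q=(P[m][:,:2]-c)*1000
    hull=cv2.convexHull(q.astype(np.float32))[:,0];hull=hull[np.hypot(*hull.T)>r*.85]
    s=least_squares(lambda p:np.hypot(hull[:,0]-p[0],hull[:,1]-p[1])-p[2],[0,0,r],loss='soft_l1',f_scale=.5)
    return len(hull),np.round(s.x[:2]+np.array(c)*1000,1),round(s.x[2],1)
for n in ('scene','side','wrist'):
    img,P=cloud(n)
    print(n,'stand',circ(P,(.6365,.1815),.03,.055,43),'lid',circ(P,(.6365,.1815),.08,.04,29))
    cv2.imwrite(f'pics/{n}10.png',cv2.resize(img,(800,600)) if n!='wrist' else img[:,56:456])
E
```

```text
time_s: 38.25
ee_pos: [0.636, 0.1813, 0.0586]
eef_rot: [-1.478, 1.564, -2.969]
force: [0.4, 0.4, 1.1]
grip_width: 0.0823
time_s: 38.75
ee_pos: [0.637, 0.1815, 0.2016]
eef_rot: [-1.498, 1.565, -2.989]
force: [-0.1, -0.3, 0.8]
grip_width: 0.0939
t 39.2 tcp [597.7 178.3 202.1] yang 4.5 tilt [-0.005 -0.001 -1.   ] F [0.  0.5 0.6] w 94.3 q6 0.15
scene stand (18, array([636.6, 181.9]), np.float64(43.1)) lid (20, array([636.3, 181.1]), np.float64(29.5))
side stand (19, array([637.6, 179.9]), np.float64(42.0)) lid (18, array([636.9, 179.3]), np.float64(28.5))
wrist stand (38, array([635.6, 182.9]), np.float64(42.4)) lid (51, array([635.6, 181.9]), np.float64(28.3))
```

View pics/scene10.png

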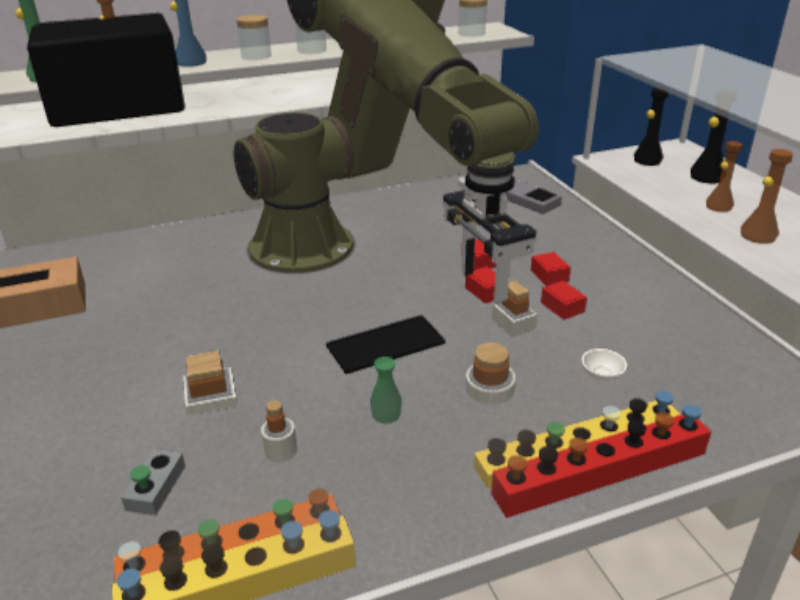

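View pics/wrist10.png

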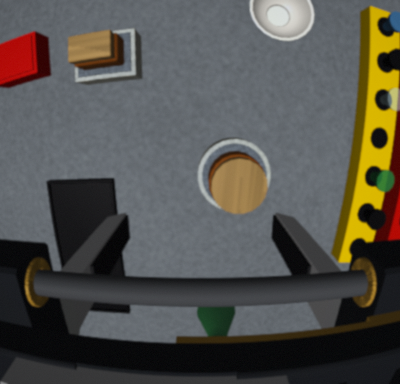

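All four jars stand upright on their stands: square (207,375), small (276,417), round (491,365) and oblong (517,300) in the scene picture. The vase (386,390) and dish (604,363) have not moved, and the arm is clear. Handing in.

```bash
python3 -c "
from station import *
print(hand_in())"
```

```text
the job is handed in; nothing more can be done
None
```

I moved the four jars in the order small round, oblong, square, big round. Each now stands on the stand of its own shape and size, and I handed the job in at about 39 s.

- **Centring:** the last checks put every jar within about 1 mm of its stand's centre.
- **Alignment:** the square jar is within about 0.5° of its stand's edges, and the oblong jar within about 1°.
- **Setting down:** the highest force I read at a touchdown was about 11 N, and all jars were upright in the last pictures.
- **Vase and dish:** both appear unmoved in the last scene picture, and the gripper was open and clear of everything at hand-in.

**Disagreements:** the three cameras differed by 1–3 mm in absolute position. I therefore compared each lid with its stand within the same view. For the round jar, the views put the jar 0.6–1.0 mm towards −y of its stand's centre, and up to 0.7 mm off in x. The scene and side camera edge fits for the oblong jar were too coarse or blocked from view to confirm its angle, so that check rests on the wrist camera.

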